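# Bolt the parts box shut on the workshop desk

## Task

Lock the steel parts box: slide its barrel bolt across with the handle up until the handle is level with the notch in the brass keeper rail, then turn the red-knobbed handle down towards the robot until it rests fully home in the notch, and let go. The notch has to be found by feel or by eye; do not force the handle against the rail, and leave the tape roll, mug and calculator alone.

Things in the scene. Friction and masses are not known exactly. Their poses are not given: they have to be found in the camera images.
- parts_box: Fixed blue steel parts box, 300 x 220 mm, 100 mm high, grey two-leaf lid. Origin: centre of its underside. +x: the way the bolt shoots (along the 300 mm), +z up, +y: the way its handle turns down (the side nearer the robot). The bolt lies along the middle of the lid (box y = 0), its axis 130 mm above the origin, in two steel guides at box x = -78 and +37 mm, 142 mm high.
- staple (a point): Middle of the steel staple on the lid's small leaf, on the bolt's axis at box x = +84 mm; it is 32 mm wide, reaches 144 mm above the desk, and takes the bolt's tip.
- notch_nominal (a point): Nominal mid-notch, at box (0, 16, 130) mm. The brass keeper is a rail beside the rod, 13 to 19 mm from its axis, 146 mm high, with one notch 13 mm wide, floor 127 mm high. It is adjustable: the true notch lies up to 16 mm to either side along box x, unmeasured; look or feel. Elsewhere the rail, which does not give, stops the handle at about 0.43 rad from upright.
- bolt: Sliding bolt: aluminium rod 13 mm thick, 183 mm long, with a dark steel handle shank 10 mm thick. Origin: on the rod's axis at the handle's foot, at box x -50 to -38 mm first, +22 mm at most. x along the rod (box +x), z along the handle. It starts within 0.15 rad of upright and, seated, lies about 1.45 rad over. Slides under 3 N, turns under 1.5 N at the knob, stays where left.
- knob (a point): Centre of the red ball knob, 22 mm across, at the end of the handle, 58 mm from the bolt's axis. Upright it is 188 mm above the desk, seated in the notch about 137 mm. Pressing the knob down on the rail bears on it nearly 3 times as hard (lever): 3 to 6 N at the knob is ample for feeling along it; some 17 N there puts 50 N on the keeper, which is forcing it.
- tape_roll: Loose yellow tape roll, 60 mm across, 22 mm high, lying on the lid on the side away from the robot. Origin: centre of its underside. A bystander.
- mug: Loose white mug, 76 mm across, 90 mm high, standing on the desk beside the box. Origin: centre of its underside. A bystander.
- calculator: Loose grey desk calculator, 85 x 150 mm, 24 mm high, lying on the desk beside the box. Origin: centre of its underside. A bystander.

How it is judged:
By the outcome, as a careful person would: the job done as asked, in the order asked, and still so for the second after the job is handed in, with the robot touching nothing.
It also fails if it takes over 59 s, if anything falls off the work surface, if the arm or the gripper's body presses on something with over 40 N, if the wrist force passes 120 N, or if a joint passes its speed limit or range.

## Robot

A 6-joint arm with a two-finger parallel gripper is mounted at the origin on the work surface. World frame = base frame: x ahead of the robot, y to its left, z up, the work surface at z = 0. Lengths are in mm, angles in rad, forces in N, time in s.
With the tool pointing down it reaches from about 350 to 975 mm from the base axis. Payload 7.1 kg.
Tool frame: the origin (TCP) lies at the very end of the fingers, on their centre line; the grasp point (between the pads) lies 19 mm behind it; z points along the fingers, x is the direction in which the jaws open and shut, and the axes are right-handed (so a half turn about z gives the same grasp; the last joint's range is limited). The gripper opens to 88 mm and grips with 3 to 60 N. Pads are 20 mm wide; open, the fingers measure 115 mm over their backs; the gripper's body (75 mm by 178 mm) begins 61 mm behind the grasp point.
Start: joints at [1.208, 0.423, 1.63, -0, 1.089, -0.019], TCP at [210.635, 588.42, 222.675] pointing down, gripper open.
Joint ranges: [-3, 3], [-0.9, 2.11], [0.09, 2.58], [-1.31, 4.45], [0.11, 2.69], [-2.54, 2.54]. Speed limits (rad/s): [2.39, 2.39, 3.01, 3.14, 3.14, 3.14].

## Interface

Orientations are given as a rotation vector (axis times angle).
In Python, from workcell import ctrl gives the robot as it stands. The module is installed in compiled form; this text tells all that it offers.
- The arm moves only by the tool move_arm, never from a script. Its argument "motion" is a list of rows, each a list of 2 entries, a list of its own where there are three numbers: the shift along the tool's x, y, z normalised to -1 to 1, where 1 is 150 mm, then the turn, a rotation vector about the tool's x, y, z normalised to -1 to 1, where 1 is 60 degrees. In form: [[[x, y, z], [rx, ry, rz]], ...]. A call has exactly 5 rows; each row is the pose to reach, as a shift and turn from the pose commanded when the call began, along the tool's axes at that moment; what a row does not reach only later rows make up. A row lasts 1/8 s, in which the tool goes at most 62.5 mm and 10.7 degrees, less where a joint would pass 70% of its speed; a pose out of reach is approached as far as the arm can. A call with a number of a shift or a turn outside -1 to 1 is refused whole. A call with a gripper value outside its range is refused whole. "gripper" is the opening, from 0 (shut) to 1 (fully open), set as the call begins (left out, the last holds). The fingers move at their own pace and stop on an object; the grip force is fixed at half the most. Time passes only in rows, so rows that repeat a pose let the fingers close, or fill a call up. It gives the time, the measured TCP pose, the force and the opening at its end, in the units of the state.
- ctrl.get_obs(): the state, without advancing time (a new reading comes with each control period).
- ctrl.get_image(name): name is "side" or "top" or "wrist"; returns a dict with "pixels" (420x560x3 uint8, red, green, blue), "camera_matrix" (3x3 intrinsics, pixels), "R" (3x3) and "t" (3): a world point X has camera coordinates R X + t; the wrist camera has in their place "mount" (4x4, takes a point from camera to tool coordinates, whose origin is the TCP and whose axes are the tool frame's). Camera axes: x right, y down, z forward; pixel columns grow to the right and rows downward; lengths in mm; the calibration is good to about 2 mm. A picture is of the moment at which its call begins: read the wrist's pose just before it. There is no depth.
- ctrl.close_job(): hands the job in, once; it reports no verdict.
Trained networks look in the newest picture that a camera, given by its name, has taken for a name from the list of things; names that differ only in an ending like _2 or _b are one class to them, and where a whole thing is asked for, a point or a joint stands for the part that bears it (a point fixed in the world has none). Each returns a list of dicts, best first, with "p" (0 to 1); they miss things now and then, are a little off and sometimes report something else, mostly with a low value. They report only what shows in the picture. A call takes as long as a camera call.
- ctrl.boxes_of(camera, name): "location" ([x, y, z] in mm, in world coordinates, good to about 4 mm: the middle of the surface that is visible of it).
- ctrl.regions_of(camera, name): "mask" (420x560 bool, what is visible of it).
- ctrl.pinpoint(camera, name): "location" ([x, y, z] in mm, in world coordinates, good to about 4 mm: a listed point, or the origin of a listed thing).
The state is a dict: "t": time; "qpos": joint angles; "qvel": joint speeds; "joint_torque": joint torques, N m; "ee_pos": TCP position; "orientation": TCP orientation; "ft_force": force on the tool from outside, world axes, zero at the start; "moment": the same for the moment, N m; "width": finger opening in mm.
Only numpy, scipy, OpenCV 4.12 (cv2) and the standard library are available. Lean on these libraries where they do the work, as an engineer would, in place of code of your own. Each camera call takes 0.05 s, during which the arm holds its last target.

## Working session

There is one attempt and no reset: what is moved stays moved. The work goes in short steps, Python scripts to look and compute and a tool call to move; the robot and the scene stay as the last step left them, time stands still between calls to the robot, and variables do not carry over. Pictures are saved under pics/ and viewed, and the job is handed in when it is done.

Besides the shell and the picture viewer there is one more tool, called after "Emit:" as a command line: name --argument value ..., lists and objects as JSON in quotes. move_arm: Moves the arm, as the interface text tells. Its arguments: {"type":"object","properties":{"motion":{"type":"array","items":{"type":"array"}},"gripper":{"type":"number"}},"required":["motion"]}

```bash
mkdir -p pics
cat > h.py <<'E'
from workcell import ctrl
import numpy as np, cv2
def snap(c,f):
    im=ctrl.get_image(c); cv2.imwrite('pics/'+f,im['pixels'][:,:,::-1]); return im
E
python3 - <<'E'
from h import *
o=ctrl.get_obs(); print({k:np.round(v,3).tolist() for k,v in o.items()})
for c in ['top','side']:
    im=snap(c,c+'1.png')
    print(c,im['camera_matrix'].tolist(),np.round(im['R'],4).tolist(),np.round(im['t'],1).tolist())
    for n in ['parts_box','staple','notch_nominal','bolt','knob','tape_roll','mug','calculator']:
        print(n,[(round(d['p'],2),np.round(d['location'],1).tolist()) for d in ctrl.pinpoint(c,n)][:2])
E
```

```text
{'t': 0.0, 'qpos': [1.208, 0.424, 1.631, 0.0, 1.089, -0.019], 'qvel': [-0.001, -0.001, -0.001, -0.002, -0.002, 0.0], 'joint_torque': [-0.001, -54.463, -27.367, 0.064, 0.023, -0.0], 'ee_pos': [210.443, 587.932, 221.922], 'orientation': [2.568, 1.808, -0.002], 'ft_force': [-0.644, 0.114, -1.065], 'moment': [-0.012, 0.041, 0.034], 'width': 87.727}
top [[416.63836329738587, 0.0, 283.6622016506972], [0.0, 416.63836329738587, 216.2122308831648], [0.0, 0.0, 1.0]] [[-0.0035, -0.9999, -0.014], [-0.9871, 0.0057, -0.1599], [0.16, 0.0133, -0.987]] [25.7, 621.3, 867.7]
parts_box [(0.56, [571.1, -42.7, 1.5]), (0.22, [531.3, 237.5, 2.9])]
staple [(0.79, [556.2, 43.6, 128.6])]
notch_nominal [(0.93, [555.1, -43.7, 133.2])]
bolt [(0.66, [576.1, -77.5, 128.3])]
knob [(0.68, [577.1, -77.6, 184.2]), (0.17, [558.5, 46.6, 132.0])]
tape_roll [(0.95, [647.5, -72.9, 103.2])]
mug [(0.95, [568.9, -325.1, 1.2])]
calculator [(0.93, [530.5, 235.0, 0.1])]
side [[398.859080493339, 0.0, 278.9369829898891], [0.0, 398.859080493339, 205.12175540007334], [0.0, 0.0, 1.0]] [[0.7872, -0.6167, 0.005], [-0.4003, -0.5172, -0.7564], [0.4691, 0.5935, -0.6541]] [-434.2, 369.6, 557.5]
parts_box [(0.94, [569.2, -40.7, -1.2])]
staple [(0.88, [560.3, 41.3, 131.0])]
notch_nominal [(0.84, [552.8, -41.8, 131.2])]
bolt [(0.66, [576.7, -77.8, 135.0])]
knob [(0.68, [579.2, -79.2, 188.2])]
tape_roll []
mug [(0.59, [567.3, -322.6, -0.2]), (0.26, [581.2, -76.6, 185.6])]
calculator [(0.97, [531.7, 240.3, 0.1])]
```

View pics/top1.png

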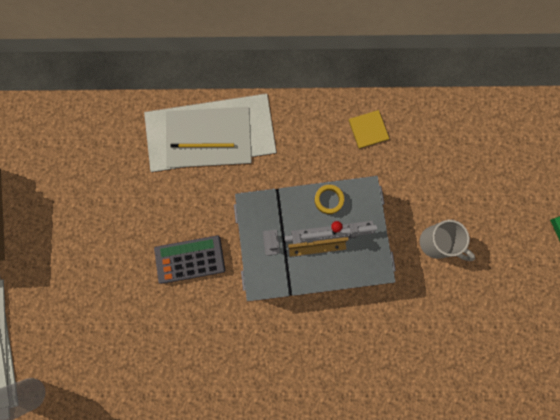

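View pics/side1.png

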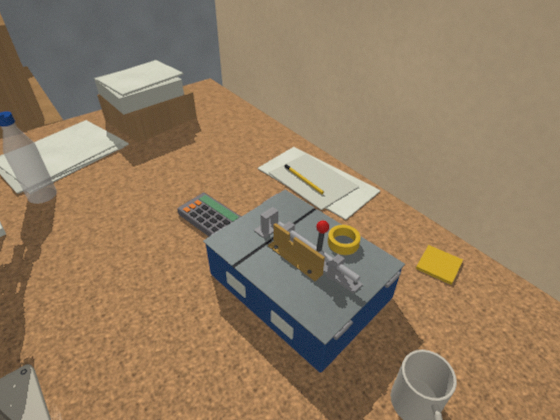

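Run:
```python
from h import *
for c,(x0,y0,x1,y1) in {'top':(220,130,400,290),'side':(180,100,380,260)}.items():
    p=cv2.imread(f'pics/{c}1.png')[y0:y1,x0:x1]
    cv2.imwrite(f'pics/{c}1z.png',cv2.resize(p,None,fx=4,fy=3.75 if 0 else 4,interpolation=cv2.INTER_CUBIC)[:600,:800])
```

```text
(no output)
```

View pics/top1z.png

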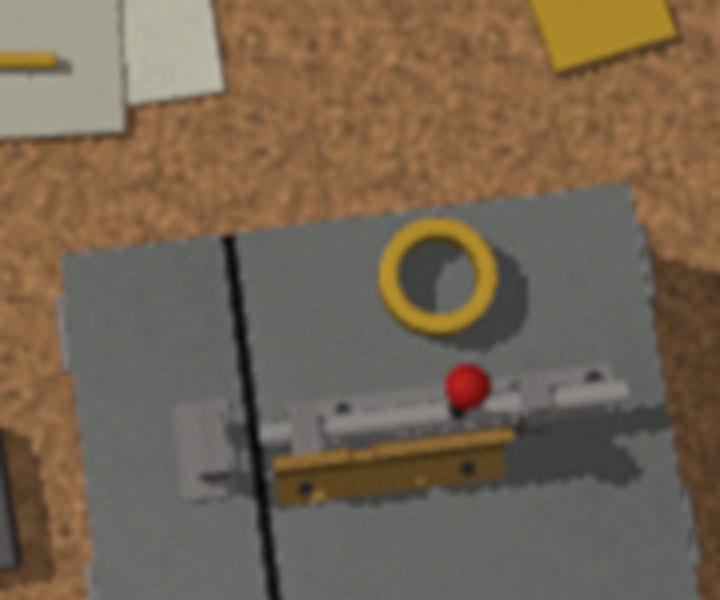

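View pics/side1z.png

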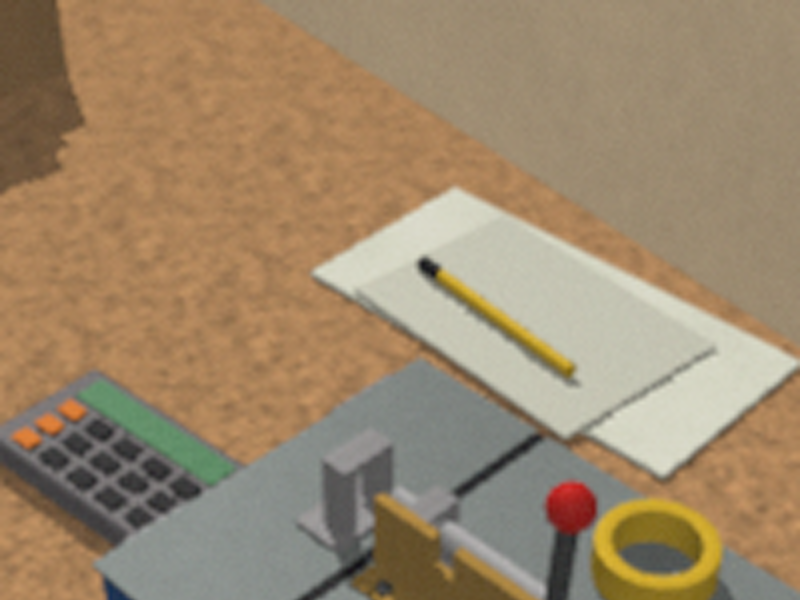

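```bash
cat >> h.py <<'E'
def ray(im,uv,z):
    K,R,t=[np.array(im[k],float) for k in('camera_matrix','R','t')]
    d=R.T@np.linalg.inv(K)@np.array([uv[0],uv[1],1.]); c=-R.T@t
    return c+d*(z-c[2])/d[2]
def proj(im,X):
    K,R,t=[np.array(im[k],float) for k in('camera_matrix','R','t')]
    p=(np.atleast_2d(X)@R.T+t)@K.T; return p[:,:2]/p[:,2:]
def rect(im,o,yaw,z,xs,ys,s):  # box plane image, xs,ys mm ranges, s px per mm ; rows: +y down
    gx,gy=np.meshgrid(np.arange(xs[0],xs[1],1/s),np.arange(ys[0],ys[1],1/s))
    c,sn=np.cos(yaw),np.sin(yaw)
    W=np.stack([o[0]+c*gx-sn*gy,o[1]+sn*gx+c*gy,np.full(gx.shape,z)],-1).reshape(-1,3)
    uv=proj(im,W).reshape(gx.shape+(2,)).astype(np.float32)
    return cv2.remap(im['pixels'][:,:,::-1].copy(),uv[...,0],uv[...,1],cv2.INTER_CUBIC)
E
python3 - <<'E'
from h import *
im=ctrl.get_image('top')
for c in [(235.5,193.75),(377.5,176.25),(245,299),(394,283)]: print(c,ray(im,c,100).round(1))
C=np.array([ray(im,c,100)[:2] for c in [(235.5,193.75),(377.5,176.25),(245,299),(394,283)]])
o=C.mean(0); d=(C[0]-C[1])+(C[2]-C[3]); yaw=np.arctan2(d[1],d[0]); print(o,yaw,np.linalg.norm(C[0]-C[1]),np.linalg.norm(C[0]-C[2]))
c,s=np.cos(yaw),np.sin(yaw)
for n,(bx,by) in dict(staple=(84,0),bolt=(-44,0)).items(): print(n,o+[c*bx-s*by,s*bx+c*by])
si=ctrl.get_image('side')
a=rect(im,o,yaw,146,(-80,100),(-40,40),4.4);b=rect(si,o,yaw,146,(-80,100),(-20,40),4.4)
for i in range(-80,100,10): cv2.line(a,(int((i+80)*4.4),0),(int((i+80)*4.4),10 if i else 30),(0,0,255)),cv2.line(b,(int((i+80)*4.4),0),(int((i+80)*4.4),10 if i else 30),(0,0,255))
cv2.imwrite('pics/rect1.png',np.vstack([a,b])[:, :795][:600])
E
```

```text
(235.5, 193.75) [661.8 123.3 100. ]
(377.5, 176.25) [ 697.5 -176.   100. ]
(245, 299) [444.4 100.8 100. ]
(394, 283) [ 475.3 -200.5  100. ]
[569.74874931 -38.07858383] 1.681174057486136 301.3954130571878 218.52879982190902
staple [560.49583509  45.41023924]
bolt [574.5955139  -81.81082449]
```

View pics/rect1.png

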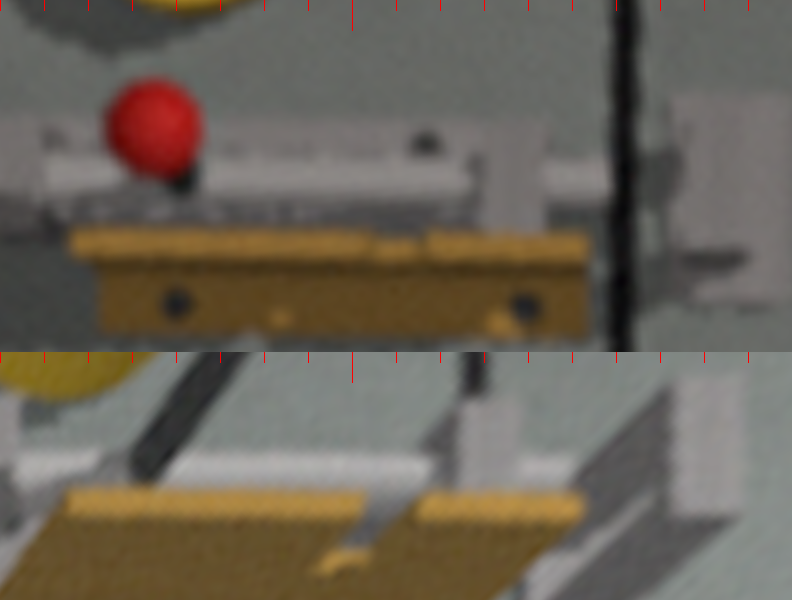

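```bash
cat >> h.py <<'E'
import json
from scipy.spatial.transform import Rotation as Ro
O=np.array([569.75,-38.1,0]); YAW=1.681
B=Ro.from_euler('z',YAW).as_matrix()
def tobox(X): return (np.array(X)-O)@B
def knob(ims):
    A=[];b=[];uvs=[]
    for im in ims:
        p=im['pixels'].astype(int); m=((p[...,0]>110)&(p[...,1]<60)&(p[...,2]<60)).astype(np.uint8)
        n,l,st,ce=cv2.connectedComponentsWithStats(m)
        if n<2: uvs.append(None); continue
        i=1+st[1:,4].argmax(); uv=ce[i]; uvs.append((uv.round(1).tolist(),int(st[i,4])))
        K,R,t=[np.array(im[k],float) for k in('camera_matrix','R','t')]
        P=K@np.c_[R,t]
        for k in(0,1):
            r=uv[k]*P[2]-P[k]; A.append(r[:3]);b.append(-r[3])
    if len(A)<4: return None,uvs
    return np.linalg.lstsq(np.array(A),np.array(b),rcond=None)[0],uvs
def rel(target,rv_world_R):
    "shift in tool axes/150 and turn/60deg from present measured pose"
    o=ctrl.get_obs(); R=Ro.from_rotvec(o['orientation']).as_matrix()
    return (R.T@(np.array(target)-o['ee_pos'])/150).round(4),(Ro.from_matrix(R.T@rv_world_R).as_rotvec()/np.pi*3).round(4)
RT=np.c_[B[:,0],-B[:,1],[0,0,-1.]]
E
python3 - <<'E'
from h import *
k,u=knob([ctrl.get_image('top'),ctrl.get_image('side')]); print(k,u,tobox(k))
print(rel([k[0],k[1],260],RT), rel([k[0],k[1],169],RT))
E
```

```text
[581.59494917 -76.43588651 186.22731515] [([335.8, 225.6], 74), ([322.5, 226.4], 115)] [-39.40604651  -7.55688518 186.22731515]
(array([-3.3392,  3.8224, -0.2487]), array([ 0.    , -0.    , -0.4336])) (array([-3.3392,  3.8224,  0.358 ]), array([ 0.    , -0.    , -0.4336]))
```

Run:
```python
from h import *
s=ctrl.get_image('side');t=ctrl.get_image('top')
print(ray(s,(40,195),0),ray(t,(20,395),100), proj(s,[210,588,222]),proj(t,[210,588,222]))
```

```text
[236.02991988 581.62846713   0.        ] [260.81252383 541.00466905 100.        ] [[-13.50509749 118.59340654]] [[-58.1872333  446.82103363]]
```

Emit:
move_arm --motion '[[[-0.25, 0.3, -0.25], [0, 0, -0.17]], [[-0.5, 0.6, -0.27], [0, 0, -0.34]], [[-0.7, 0.8, -0.27], [0, 0, -0.4336]], [[-0.87, 1, -0.27], [0, 0, -0.4336]], [[-0.87, 1, -0.27], [0, 0, -0.4336]]]'

```text
t: 1.82
ee_pos: [308.8, 413.3, 263.5]
orientation: [2.099, 2.337, 0.0]
ft_force: [-0.6, 1.3, -0.0]
width: 87.8
```

Run:
```python
from h import *
print(rel([578.5,-77.5,262],RT))
```

```text
(array([-3.4453,  1.4383,  0.0102]), array([ 0.0002,  0.0001, -0.003 ]))
```

Emit:
move_arm --motion '[[[-0.3, 0.12, 0], [0, 0, 0]], [[-0.6, 0.25, 0], [0, 0, 0]], [[-0.9, 0.38, 0], [0, 0, 0]], [[-1, 0.45, 0], [0, 0, 0]], [[-1, 0.45, 0], [0, 0, 0]]]'

```text
t: 2.45
ee_pos: [392.0, 273.6, 263.3]
orientation: [-2.098, -2.338, -0.001]
ft_force: [0.1, 0.3, 0.4]
width: 87.5
```

Emit:
move_arm --motion '[[[-0.3, 0.12, 0], [0, 0, 0]], [[-0.6, 0.25, 0], [0, 0, 0]], [[-0.9, 0.38, 0], [0, 0, 0]], [[-1, 0.45, 0], [0, 0, 0]], [[-1, 0.45, 0], [0, 0, 0]]]'

```text
t: 3.08
ee_pos: [475.4, 132.4, 263.0]
orientation: [-2.096, -2.339, -0.0]
ft_force: [0.4, 0.3, -0.3]
width: 87.8
```

Emit:
move_arm --motion '[[[-0.3, 0.12, 0], [0, 0, 0]], [[-0.6, 0.25, 0], [0, 0, 0]], [[-0.9, 0.38, 0], [0, 0, 0]], [[-1, 0.45, 0], [0, 0, 0]], [[-1, 0.45, 0], [0, 0, 0]]]'

```text
t: 3.7
ee_pos: [558.8, -8.9, 262.9]
orientation: [-2.095, -2.34, -0.0]
ft_force: [-0.7, 0.2, 0.0]
width: 87.8
```

Run:
```python
from h import *
o=ctrl.get_obs(); im=snap('wrist','w1.png'); print(np.round(im['mount'],3).tolist(),im['camera_matrix'].tolist(),o['ee_pos'],o['orientation'])
```

```text
[[1.0, -0.0, -0.001, -0.042], [0.0, 0.96, 0.281, -76.516], [0.001, -0.281, 0.96, -162.204], [0.0, 0.0, 0.0, 1.0]] [[333.726274437907, 0.0, 271.9248054655982], [0.0, 333.726274437907, 208.89547480528083], [0.0, 0.0, 1.0]] [558.77074162  -8.90277171 262.87804591] [-2.09530856e+00 -2.33961064e+00 -6.92161576e-05]
```

View pics/w1.png

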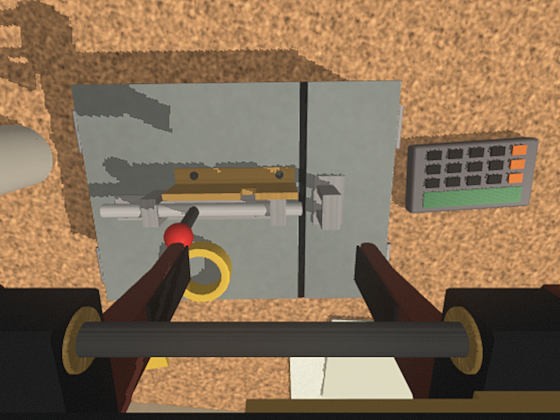

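```bash
cat >> h.py <<'E'
def wrist(f=None):
    o=ctrl.get_obs(); im=dict(ctrl.get_image('wrist'))
    if f: cv2.imwrite('pics/'+f,im['pixels'][:,:,::-1])
    T=np.eye(4);T[:3,:3]=Ro.from_rotvec(o['orientation']).as_matrix();T[:3,3]=o['ee_pos']
    C=np.linalg.inv(T@np.array(im['mount'])); im['R']=C[:3,:3]; im['t']=C[:3,3]; return im
E
python3 - <<'E'
from h import *
w=wrist()
k,u=knob([ctrl.get_image('top'),ctrl.get_image('side'),w]); print(k,u,tobox(k))
p=ray(w,u[2][0],188);print('wrist z188',p,tobox(p))
a=rect(w,O,YAW,146,(-80,100),(-30,40),4.4)
for i in range(-80,100,10): cv2.line(a,(int((i+80)*4.4),0),(int((i+80)*4.4),10 if i else 30),(0,0,255))
cv2.imwrite('pics/rect2.png',a)
b=rect(w,O,YAW,100,(-160,160),(-120,120),2.4); cv2.imwrite('pics/rect2b.png',b)
E
```

```text
[579.68415637 -78.49477531 188.44613836] [None, ([322.4, 226.5], 116), ([177.3, 234.9], 468)] [-41.2422951   -5.43124567 188.44613836]
wrist z188 [579.21361145 -78.3249013  188.        ] [-41.02170072  -4.98223808 188.        ]
```

View pics/rect2.png

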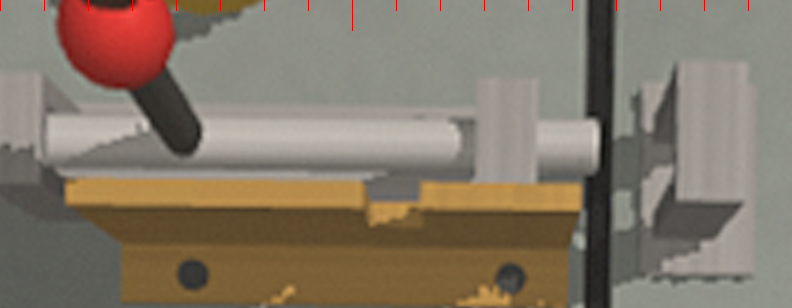

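View pics/rect2b.png

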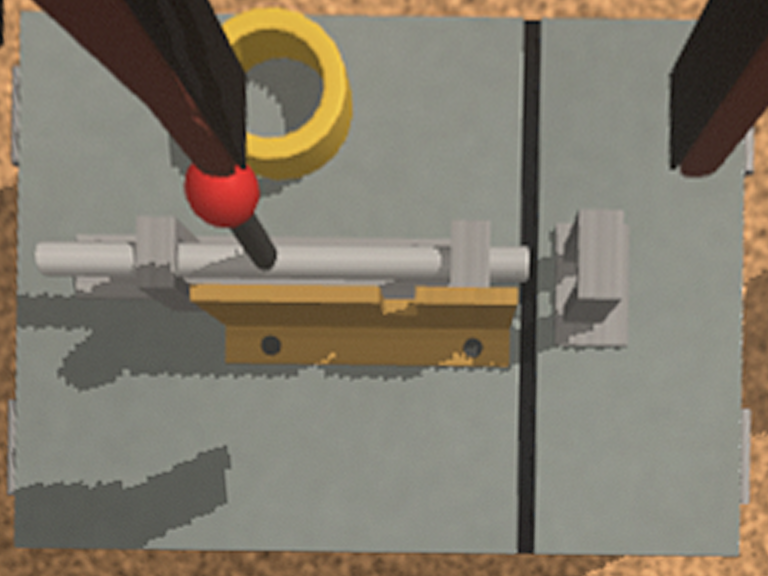

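```bash
sed -i 's/^O=.*/O=np.array([569.75,-38.1,0]); YAW=1.691/' h.py
python3 - <<'E'
from h import *
w=wrist()
a=rect(w,O,YAW,130,(-80,100),(-30,40),4.4)
for i in range(-80,100,10): cv2.line(a,(int((i+80)*4.4),0),(int((i+80)*4.4),10 if i else 30),(0,0,255))
for i in range(-30,40,10): cv2.line(a,(0,int((i+30)*4.4)),(10 if i else 790,int((i+30)*4.4)),(0,0,255))
cv2.imwrite('pics/rect3.png',a)
p=ray(w,(177.3,234.9),188);print(tobox(p),rel([p[0],p[1],169],RT))
E
```

```text
[-41.10710619  -4.54628054 188.        ] (array([-0.4783,  0.0887,  0.6276]), array([-0.0004, -0.0003, -0.008 ]))
```

View pics/rect3.png

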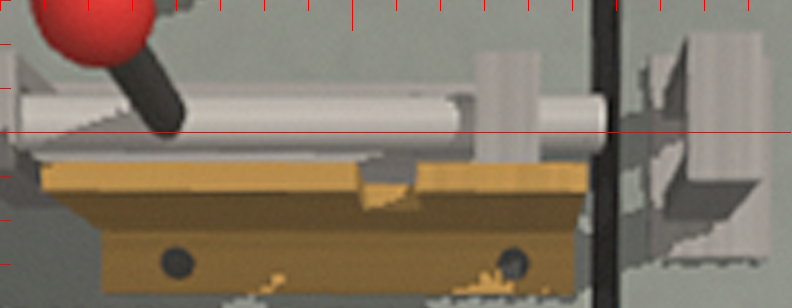

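```bash
sed -i 's/^B=.*/&\nO=O+B@np.array([0,-3.,0])/' h.py
python3 - <<'E'
from h import *
print(rel(O+B@[-41.1,-1.5,169],RT))
E
```

```text
(array([-0.4782,  0.0884,  0.6276]), array([-0.0004, -0.0003, -0.008 ]))
```

Emit:
move_arm --motion '[[[-0.2, 0.04, 0], [0, 0, -0.008]], [[-0.4, 0.08, 0], [0, 0, -0.008]], [[-0.478, 0.089, 0], [0, 0, -0.008]], [[-0.478, 0.089, 0.25], [0, 0, -0.008]], [[-0.478, 0.089, 0.45], [0, 0, -0.008]]]' --gripper 0.6

```text
t: 4.58
ee_pos: [579.3, -79.0, 194.9]
orientation: [-2.086, -2.349, -0.0]
ft_force: [-0.7, -0.8, 0.2]
width: 52.5
```

Run:
```python
from h import *
print(rel(O+B@[-41.1,-1.5,169],RT)); w=wrist('w2.png'); snap('side','s2.png')
```

```text
(array([ 0.0046, -0.0008,  0.1726]), array([ 0.0001, -0.0003, -0.0015]))
```

View pics/w2.png

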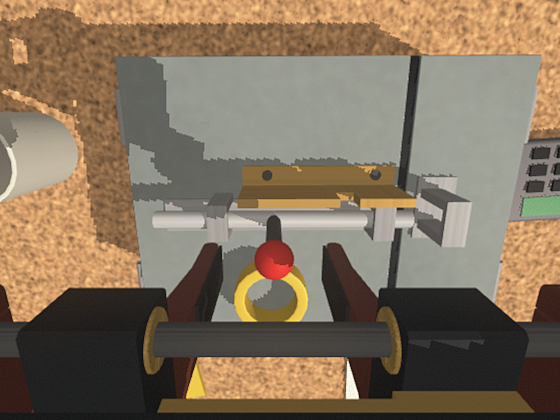

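View pics/s2.png

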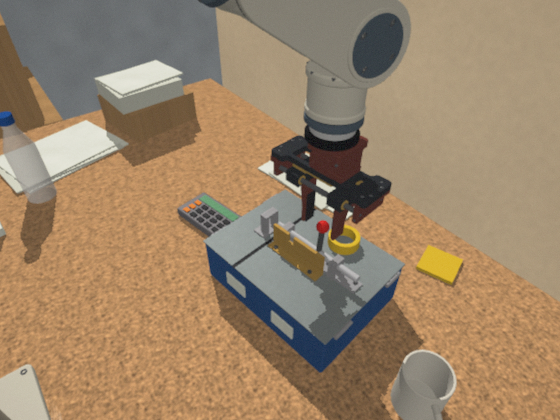

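Emit:
move_arm --motion '[[[0.005, 0, 0.09], [0, 0, 0]], [[0.005, 0, 0.17], [0, 0, 0]], [[0.005, 0, 0.17], [0, 0, 0]], [[0.005, 0, 0.17], [0, 0, 0]], [[0.005, 0, 0.17], [0, 0, 0]]]' --gripper 0.6

```text
t: 5.3
ee_pos: [580.1, -79.1, 170.7]
orientation: [2.085, 2.349, 0.001]
ft_force: [-0.5, 0.3, -0.7]
width: 52.7
```

Emit:
move_arm --motion '[[[0, 0, 0], [0, 0, 0]], [[0, 0, 0], [0, 0, 0]], [[0, 0, 0], [0, 0, 0]], [[0, 0, 0], [0, 0, 0]], [[0, 0, 0], [0, 0, 0]]]' --gripper 0.15

```text
t: 5.92
ee_pos: [579.7, -78.8, 170.3]
orientation: [-2.086, -2.349, -0.0]
ft_force: [1.1, 1.8, 0.3]
width: 20.4
```

Run:
```python
from h import *
o=ctrl.get_obs(); print(tobox(o['ee_pos']),o['ft_force']@B,o['width']); w=wrist('w3.png')
```

```text
[-41.61035822  -2.04301446 170.25085216] [ 1.70606721 -1.28170517  0.27466929] 20.382332685464597
```

View pics/w3.png

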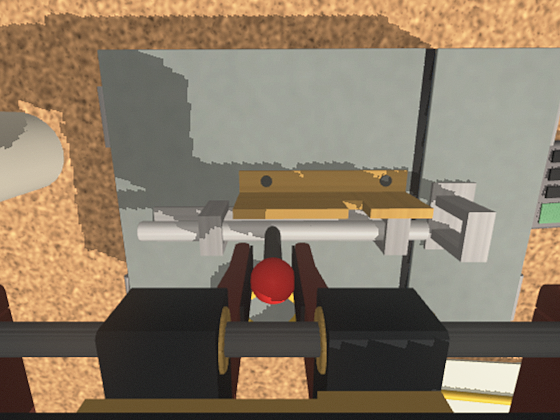

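Emit:
move_arm --motion '[[[0.06, 0, 0], [0, 0, 0]], [[0.13, 0, 0], [0, 0, 0]], [[0.2, 0, 0], [0, 0, 0]], [[0.27, 0, 0], [0, 0, 0]], [[0.32, 0, 0], [0, 0, 0]]]' --gripper 0.15

```text
t: 6.6
ee_pos: [573.9, -30.5, 170.2]
orientation: [-2.085, -2.35, 0.0]
ft_force: [-0.5, -4.1, 2.1]
width: 20.1
```

Run:
```python
from h import *
o=ctrl.get_obs(); print(tobox(o['ee_pos']),o['ft_force']@B,o['width']); w=wrist('w4.png')
p=cv2.imread('pics/w4.png')[160:320,170:370]; cv2.imwrite('pics/w4z.png',cv2.resize(p,None,fx=4,fy=4,interpolation=cv2.INTER_CUBIC)[:600])
for z in(130,146): 
  a=rect(w,O,YAW,z,(-80,100),(-30,30),4.4); 
  for i in range(-80,100,10): cv2.line(a,(int((i+80)*4.4),0),(int((i+80)*4.4),10 if i else 30),(0,0,255))
  b=a if z==130 else np.vstack([b,a])
cv2.imwrite('pics/rect4.png',b)
```

```text
[  7.03060708  -2.01032966 170.22108908] [-3.9734979   1.02728191  2.10166604] 20.08353066823401
```

View pics/w4z.png

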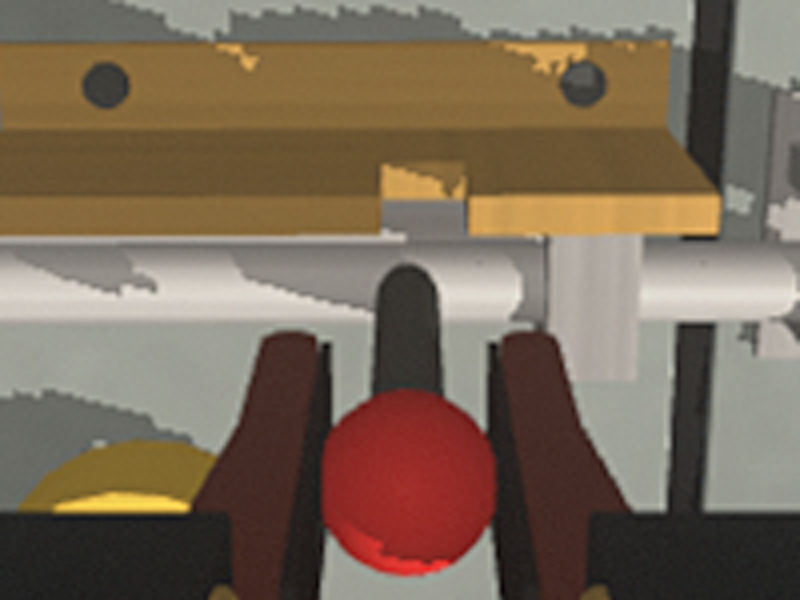

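View pics/rect4.png

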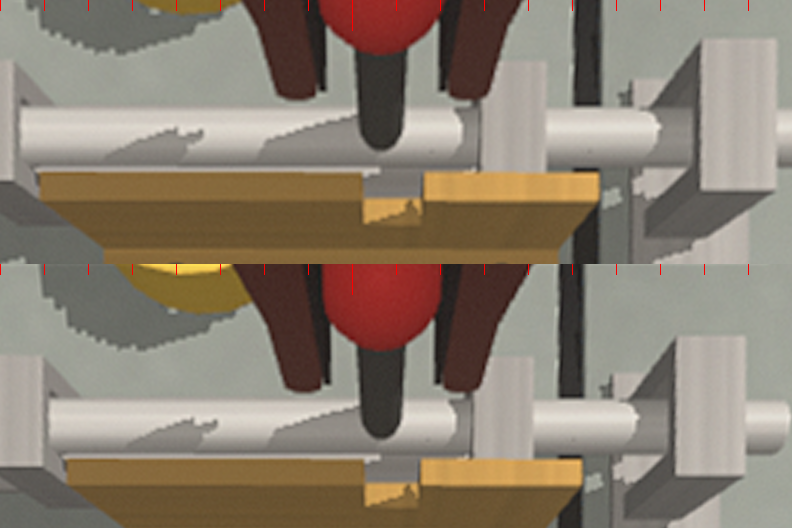

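Emit:
move_arm --motion '[[[0.018, 0, 0], [0, 0, 0]], [[0.018, -0.025, 0], [0, 0, 0]], [[0.018, -0.052, 0.002], [0, 0, 0]], [[0.018, -0.09, 0.008], [0, 0, 0]], [[0.018, -0.128, 0.017], [0, 0, 0]]]' --gripper 0.15

```text
t: 7.28
ee_pos: [555.1, -30.8, 168.4]
orientation: [2.086, 2.348, 0.003]
ft_force: [2.0, 1.7, 5.9]
width: 20.6
```

```bash
cat > look.py <<'E'
from h import *
import sys
n=sys.argv[1]
o=ctrl.get_obs(); print(o['t'],tobox(o['ee_pos']),o['ft_force']@B,o['width']); w=wrist(f'w{n}.png')
p=cv2.imread(f'pics/w{n}.png')[160:310,170:370]; cv2.imwrite(f'pics/w{n}z.png',cv2.resize(p,None,fx=4,fy=4,interpolation=cv2.INTER_CUBIC))
E
python3 look.py 5
```

```text
7.275 [  8.98426827  16.66734249 168.35359288] [ 1.46920702 -2.18192107  5.93959277] 20.63529936618373
```

View pics/w5z.png

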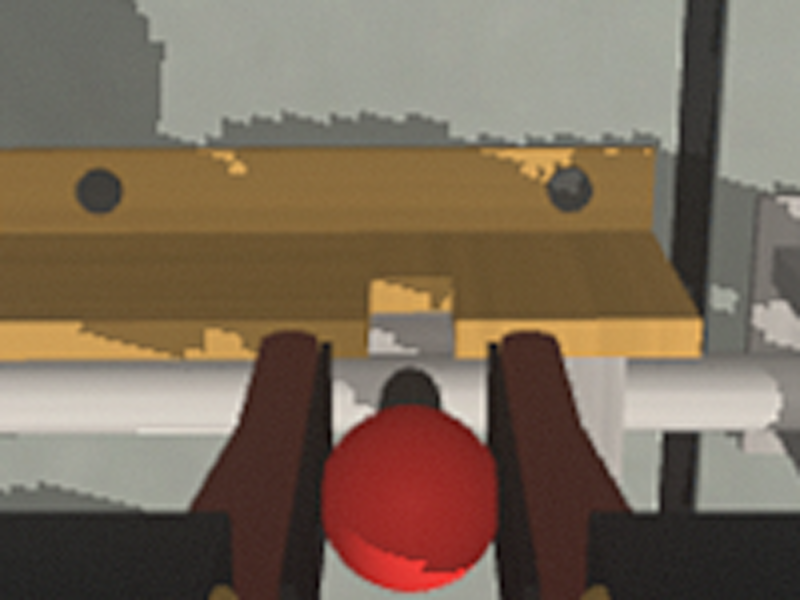

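Emit:
move_arm --motion '[[[0, -0.018, 0.003], [0, 0, 0]], [[0, -0.036, 0.01], [0, 0, 0]], [[0, -0.054, 0.018], [0, 0, 0]], [[0, -0.054, 0.018], [0, 0, 0]], [[0, -0.054, 0.018], [0, 0, 0]]]' --gripper 0.15

```text
t: 7.95
ee_pos: [546.1, -31.9, 165.2]
orientation: [-2.086, -2.349, 0.0]
ft_force: [-1.6, 0.3, 7.1]
width: 20.3
```

```bash
python3 look.py 6
```

```text
7.95 [  8.98267615  25.76677193 165.22614453] [0.53156565 1.56461819 7.10418848] 20.25431216201195
```

View pics/w6z.png

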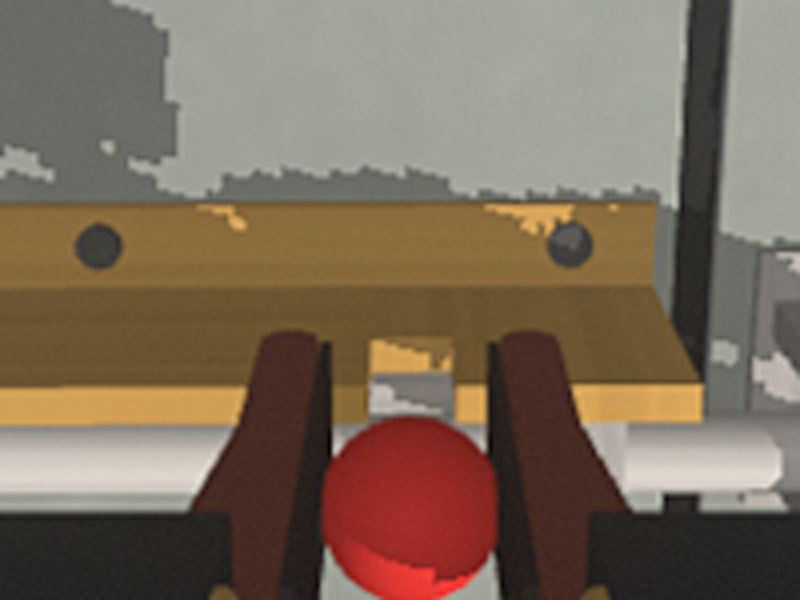

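Emit:
move_arm --motion '[[[0, -0.017, 0.004], [0, 0, 0]], [[0, -0.034, 0.014], [0, 0, 0]], [[0, -0.05, 0.025], [0, 0, 0]], [[0, -0.066, 0.035], [0, 0, 0]], [[0, -0.066, 0.035], [0, 0, 0]]]' --gripper 0.15

```text
t: 8.62
ee_pos: [535.7, -33.1, 159.6]
orientation: [-2.085, -2.348, 0.002]
ft_force: [-1.1, 0.0, 7.0]
width: 20.4
```

```bash
python3 look.py 7; python3 -c "
from h import *
snap('side','s7.png')
p=cv2.imread('pics/s7.png')[190:310,230:390]; cv2.imwrite('pics/s7z.png',cv2.resize(p,None,fx=5,fy=5,interpolation=cv2.INTER_CUBIC))"
```

```text
8.625 [  9.00430289  36.2455967  159.58180513] [0.15551508 1.10410335 6.99505384] 20.39463097971638
```

View pics/s7z.png

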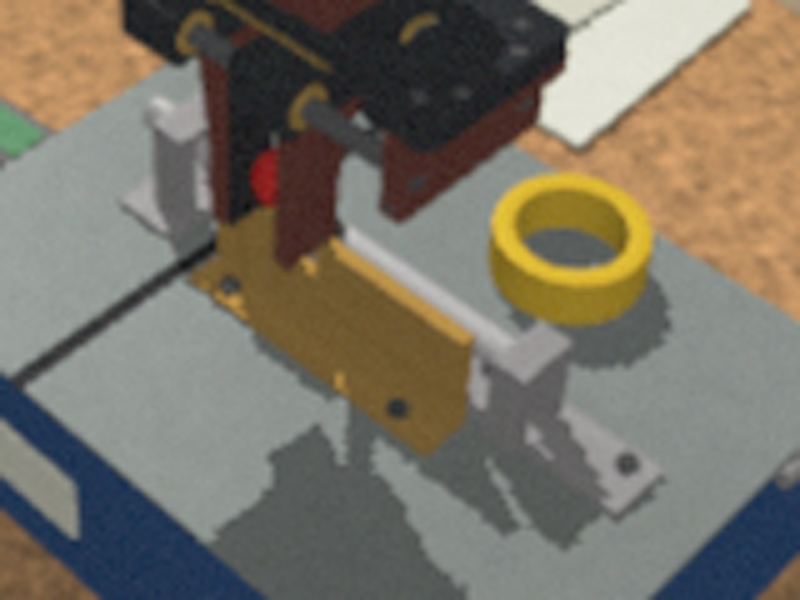

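Emit:
move_arm --motion '[[[0, -0.021, 0.013], [0, 0, 0]], [[0, -0.041, 0.031], [0, 0, 0]], [[0, -0.059, 0.051], [0, 0, 0]], [[0, -0.076, 0.072], [0, 0, 0]], [[0, -0.076, 0.072], [0, 0, 0]]]' --gripper 0.15

```text
t: 9.35
ee_pos: [523.5, -34.6, 148.2]
orientation: [-2.084, -2.347, 0.004]
ft_force: [-2.2, -1.0, 3.5]
width: 20.5
```

```bash
python3 look.py 8
```

```text
9.35 [  9.03744346  48.52802857 148.22552172] [-0.7522771   2.26414401  3.47017364] 20.546149302187953
```

View pics/w8z.png

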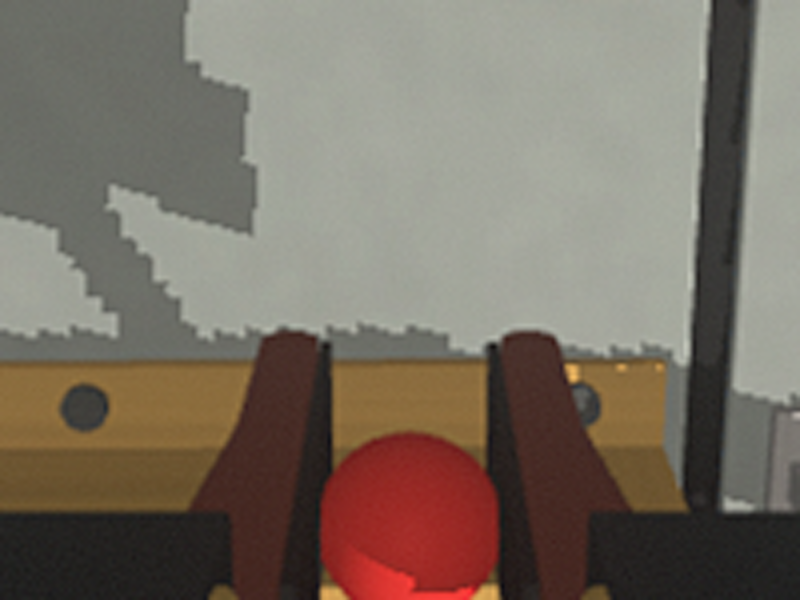

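Emit:
move_arm --motion '[[[0, -0.015, 0.021], [0, 0, 0]], [[0, -0.029, 0.044], [0, 0, 0]], [[0, -0.041, 0.069], [0, 0, 0]], [[0, -0.052, 0.094], [0, 0, 0]], [[0, -0.052, 0.094], [0, 0, 0]]]' --gripper 0.15

```text
t: 10.02
ee_pos: [516.0, -35.5, 134.0]
orientation: [-2.084, -2.347, 0.004]
ft_force: [-3.9, -1.9, 2.0]
width: 20.6
```

```bash
python3 look.py 9
```

```text
10.025 [  9.05783875  56.04418189 134.0388816 ] [-1.39787016  4.10010689  1.99409746] 20.574397456708876
```

Emit:
move_arm --motion '[[[0, -0.01, 0.026], [0, 0, 0]], [[0, -0.017, 0.052], [0, 0, 0]], [[0, -0.022, 0.071], [0, 0, 0]], [[0, -0.022, 0.071], [0, 0, 0]], [[0, -0.022, 0.071], [0, 0, 0]]]' --gripper 0.15

```text
t: 10.7
ee_pos: [513.4, -35.8, 123.7]
orientation: [-2.085, -2.348, 0.002]
ft_force: [-5.9, -1.1, 1.9]
width: 20.1
```

```bash
python3 look.py 10
```

```text
10.7 [  9.07632424  58.67751601 123.72573779] [-0.33649992  6.00629169  1.89022338] 20.129075691892847
```

Emit:
move_arm --motion '[[[0, -0.004, 0.007], [0, 0, 0]], [[0, -0.006, 0.014], [0, 0, 0]], [[0, -0.006, 0.014], [0, 0, 0]], [[0, -0.006, 0.014], [0, 0, 0]], [[0, -0.006, 0.014], [0, 0, 0]]]' --gripper 0.15

```text
t: 11.38
ee_pos: [513.0, -35.8, 122.0]
orientation: [-2.085, -2.349, 0.001]
ft_force: [-4.3, -1.0, 3.8]
width: 20.1
```

```bash
python3 look.py 11
```

```text
11.375 [  9.07750702  59.0396913  121.99021123] [-0.45713047  4.36014603  3.75397584] 20.08236085159074
```

Emit:
move_arm --motion '[[[0, 0, 0.006], [0, 0, 0]], [[0, 0, 0.006], [0, 0, 0]], [[0, 0, 0.006], [0, 0, 0]], [[0, 0, 0.006], [0, 0, 0]], [[0, 0, 0.006], [0, 0, 0]]]' --gripper 0.15

```text
t: 12.05
ee_pos: [512.9, -35.8, 121.1]
orientation: [-2.085, -2.349, 0.001]
ft_force: [-5.4, -0.6, 5.3]
width: 20.3
```

```bash
python3 look.py 12; python3 -c "
from h import *
t=ctrl.get_image('top');s=snap('side','s12.png');snap('top','t12.png')
print([(d['p'],tobox(d['location'])) for c in('side','top','wrist') for d in ctrl.pinpoint(c,'knob')])
p=cv2.imread('pics/s12.png')[190:310,230:390]; cv2.imwrite('pics/s12z.png',cv2.resize(p,None,fx=5,fy=5,interpolation=cv2.INTER_CUBIC))"
```

```text
12.05 [  9.06324821  59.13862235 121.07623389] [0.09689691 5.47153895 5.25606091] 20.336022745018
[(0.51, array([  7.31687341,  58.57360762, 146.        ])), (0.78, array([  5.49583823,  61.0095532 , 145.9       ]))]
```

View pics/s12z.png

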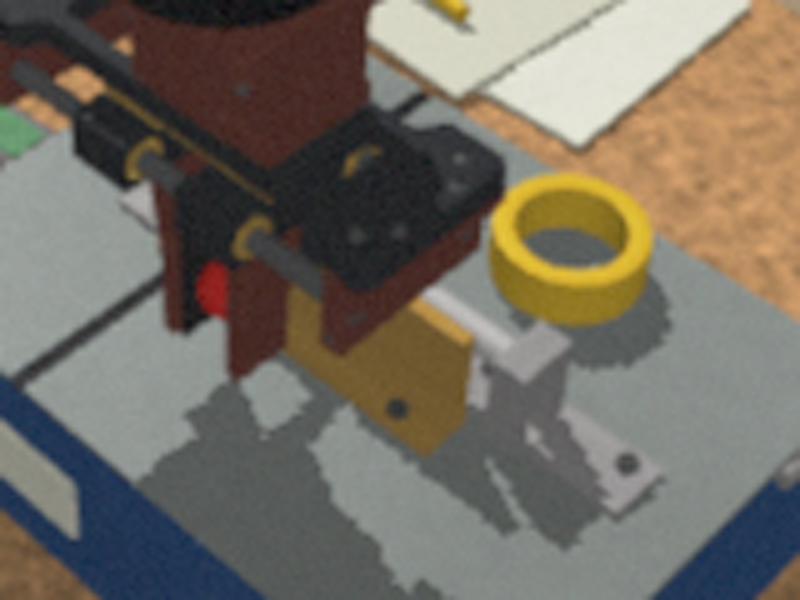

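Emit:
move_arm --motion '[[[0, 0, 0.006], [0, 0, 0]], [[0, 0, 0.006], [0, 0, 0]], [[0, 0, 0.006], [0, 0, 0]], [[0, 0, 0.006], [0, 0, 0]], [[0, 0, 0.006], [0, 0, 0]]]' --gripper 0.15

```text
t: 13.02
ee_pos: [512.9, -35.8, 120.1]
orientation: [-2.085, -2.349, 0.001]
ft_force: [-4.7, -1.1, 3.5]
width: 20.4
```

```bash
python3 look.py 13
```

```text
13.025 [  9.07219141  59.11724537 120.1431266 ] [-0.54035235  4.79796066  3.52228119] 20.428917702020048
```

Still moving freely (force noise about 1 N); next millimetre.

Emit:
move_arm --motion '[[[0, 0, 0.006], [0, 0, 0]], [[0, 0, 0.006], [0, 0, 0]], [[0, 0, 0.006], [0, 0, 0]], [[0, 0, 0.006], [0, 0, 0]], [[0, 0, 0.006], [0, 0, 0]]]' --gripper 0.15

```text
t: 13.7
ee_pos: [512.9, -35.8, 119.2]
orientation: [-2.085, -2.349, 0.001]
ft_force: [-5.2, -0.9, 3.6]
width: 20.8
```

```bash
python3 look.py 14
```

```text
13.7 [  9.05554638  59.14391587 119.24855894] [-0.30947305  5.30039629  3.58407757] 20.783018878443592
```

Emit:
move_arm --motion '[[[0, 0, 0.006], [0, 0, 0]], [[0, 0, 0.006], [0, 0, 0]], [[0, 0, 0.006], [0, 0, 0]], [[0, 0, 0.006], [0, 0, 0]], [[0, 0, 0.006], [0, 0, 0]]]' --gripper 0.15

```text
t: 14.38
ee_pos: [512.9, -35.8, 118.3]
orientation: [-2.085, -2.349, 0.001]
ft_force: [-5.0, -0.2, 3.8]
width: 20.2
```

```bash
python3 look.py 15
```

```text
14.375 [  9.07666803  59.15797786 118.34995498] [0.44309331 4.97346941 3.8238094 ] 20.16771249439095
```

Emit:
move_arm --motion '[[[0, 0, 0.008], [0, 0, 0]], [[0, 0, 0.008], [0, 0, 0]], [[0, 0, 0.008], [0, 0, 0]], [[0, 0, 0.008], [0, 0, 0]], [[0, 0, 0.008], [0, 0, 0]]]' --gripper 0.15

```text
t: 15.05
ee_pos: [512.9, -35.9, 117.1]
orientation: [-2.085, -2.349, 0.001]
ft_force: [-4.9, -0.8, 3.5]
width: 20.4
```

```bash
python3 look.py 16
```

```text
15.05 [  9.03560305  59.15713365 117.10372572] [-0.23295331  4.92781151  3.50804267] 20.35304701081258
```

View pics/w16.png

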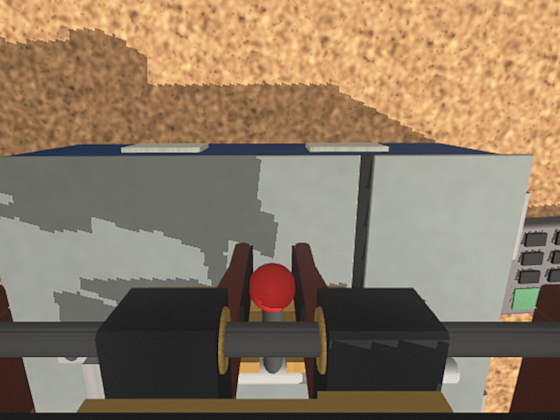

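Run:
```python
import cv2,numpy as np
for n in [3,4,5,6,7,8,9,10,11,12,13,14,15,16]:
    p=cv2.imread(f'pics/w{n}.png').astype(int); m=((p[...,2]>90)&(p[...,1]<50)&(p[...,0]<50)); 
    k,l,st,ce=cv2.connectedComponentsWithStats(m.astype(np.uint8)); i=1+st[1:,4].argmax(); print(n,st[i],ce[i].round(1))
```

```text
3 [ 251  257   43   46 1539] [272.4 279.6]
4 [ 251  257   43   46 1546] [271.6 279.5]
5 [ 251  261   43   46 1482] [272.2 282.7]
6 [ 251  264   43   46 1455] [272.1 285.1]
7 [ 250  268   45   46 1436] [272.  287.7]
8 [ 250  268   45   47 1480] [271.9 289. ]
9 [ 250  267   45   47 1603] [271.8 288.6]
10 [ 250  265   45   47 1645] [271.9 287.2]
11 [ 250  265   45   47 1647] [272.  287.3]
12 [ 250  265   45   47 1654] [272.  287.2]
13 [ 250  265   45   47 1664] [272. 287.]
14 [ 250  264   45   47 1673] [271.9 286.8]
15 [ 250  264   45   47 1693] [271.9 286.7]
16 [ 250  264   45   47 1689] [271.9 286.4]
```

Emit:
move_arm --motion '[[[0, 0, 0.008], [0, 0, 0]], [[0, 0, 0.008], [0, 0, 0]], [[0, 0, 0.008], [0, 0, 0]], [[0, 0, 0.008], [0, 0, 0]], [[0, 0, 0.008], [0, 0, 0]]]' --gripper 0.15

```text
t: 15.72
ee_pos: [513.0, -35.8, 115.9]
orientation: [-2.085, -2.349, 0.001]
ft_force: [-4.3, -0.4, 2.8]
width: 20.5
```

```bash
python3 look.py 17
```

```text
15.725 [  9.07700447  59.10514768 115.88287201] [0.13285061 4.26742288 2.84203052] 20.54212969785716
```

Emit:
move_arm --motion '[[[0, 0, 0], [0, 0, 0]], [[0, 0, 0], [0, 0, 0]], [[0, 0, 0], [0, 0, 0]], [[0, 0, 0], [0, 0, 0]], [[0, 0, -0.1], [0, 0, 0]]]' --gripper 0.45

```text
t: 16.4
ee_pos: [512.8, -35.8, 130.7]
orientation: [-2.085, -2.348, 0.002]
ft_force: [-0.5, 0.0, 0.2]
width: 39.3
```

Emit:
move_arm --motion '[[[0, 0, -0.25], [0, 0, 0]], [[0, 0, -0.5], [0, 0, 0]], [[0, 0, -0.6], [0, 0, 0]], [[0, 0, -0.6], [0, 0, 0]], [[0, 0, -0.6], [0, 0, 0]]]' --gripper 0.45

```text
t: 17.02
ee_pos: [512.7, -35.8, 219.9]
orientation: [-2.085, -2.348, 0.002]
ft_force: [-0.5, 0.1, 0.6]
width: 39.1
```

```bash
python3 look.py 18
python3 - <<'E'
from h import *
w=wrist();s=snap('side','s18.png');t=snap('top','t18.png')
k,u=knob([w,s]);print(tobox(k),u)
print(tobox(ray(w,u[0][0],137)),tobox(ray(s,u[1][0],137)))
p=cv2.imread('pics/s18.png')[190:310,230:390]; cv2.imwrite('pics/s18z.png',cv2.resize(p,None,fx=5,fy=5,interpolation=cv2.INTER_CUBIC))
E
```

```text
17.025 [  9.13050751  59.31558705 219.90657431] [0.10887731 0.44229072 0.55029028] 39.107737745936916
[  7.27531206  59.83680379 143.33884349] [([269.7, 217.1], 430), ([275.0, 249.3], 109)]
[  7.25539795  57.8982151  137.        ] [ 11.40125135  55.62818587 137.        ]
```

View pics/s18z.png

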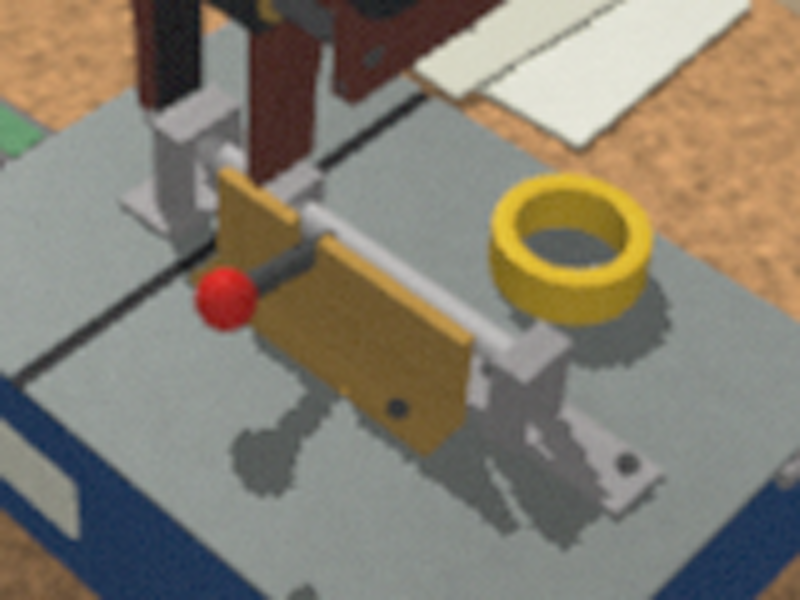

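View pics/w18.png

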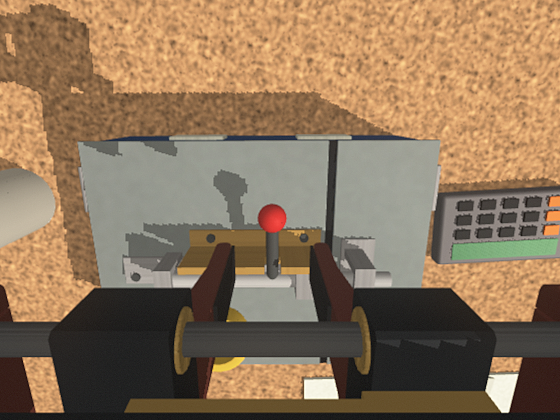

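Emit:
move_arm --motion '[[[-0.01, 0, 0], [0, 0, 0]], [[-0.01, 0, 0], [0, 0, 0]], [[-0.01, 0, 0.1], [0, 0, 0]], [[-0.01, 0, 0.25], [0, 0, 0]], [[-0.01, 0, 0.36], [0, 0, 0]]]' --gripper 0

```text
t: 17.85
ee_pos: [513.1, -37.3, 165.4]
orientation: [-2.085, -2.348, 0.001]
ft_force: [-0.1, -0.3, 0.8]
width: 0.1
```

Emit:
move_arm --motion '[[[0, 0, 0.01], [0, 0, 0]], [[0, 0, 0.02], [0, 0, 0]], [[0, 0, 0.03], [0, 0, 0]], [[0, 0, 0.04], [0, 0, 0]], [[0, 0, 0.04], [0, 0, 0]]]' --gripper 0

```text
t: 18.48
ee_pos: [513.8, -37.3, 161.2]
orientation: [2.086, 2.349, 0.0]
ft_force: [0.3, -0.2, 0.5]
width: 0.0
```

```bash
python3 look.py 19
python3 - <<'E'
from h import *
snap('side','s19.png')
p=cv2.imread('pics/s19.png')[190:310,230:390]; cv2.imwrite('pics/s19z.png',cv2.resize(p,None,fx=5,fy=5,interpolation=cv2.INTER_CUBIC))
E
```

```text
18.475 [  7.47323418  58.43015906 161.21645781] [-0.22798902 -0.30486473  0.50886709] 0.04404670054825759
```

View pics/s19z.png

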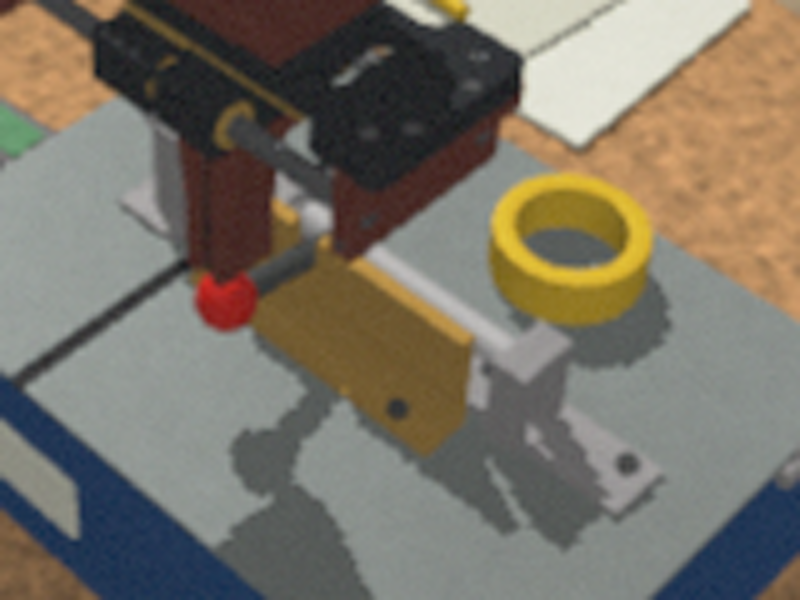

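Emit:
move_arm --motion '[[[0, 0, 0.01], [0, 0, 0]], [[0, 0, 0.02], [0, 0, 0]], [[0, 0, 0.03], [0, 0, 0]], [[0, 0, 0.03], [0, 0, 0]], [[0, 0, 0.03], [0, 0, 0]]]'

```text
t: 19.2
ee_pos: [513.7, -37.4, 156.5]
orientation: [-2.086, -2.349, 0.0]
ft_force: [-0.0, 0.6, -0.2]
width: 0.7
```

Emit:
move_arm --motion '[[[0, 0, 0.007], [0, 0, 0]], [[0, 0, 0.014], [0, 0, 0]], [[0, 0, 0.014], [0, 0, 0]], [[0, 0, 0.014], [0, 0, 0]], [[0, 0, 0.014], [0, 0, 0]]]'

```text
t: 19.82
ee_pos: [513.8, -37.4, 154.5]
orientation: [2.086, 2.349, 0.0]
ft_force: [0.2, 0.6, 1.1]
width: 0.7
```

Emit:
move_arm --motion '[[[0, 0, 0.007], [0, 0, 0]], [[0, 0, 0.014], [0, 0, 0]], [[0, 0, 0.014], [0, 0, 0]], [[0, 0, 0.014], [0, 0, 0]], [[0, 0, 0.014], [0, 0, 0]]]'

```text
t: 20.45
ee_pos: [513.7, -37.4, 152.3]
orientation: [2.086, 2.349, 0.0]
ft_force: [0.2, 0.7, -0.3]
width: 0.2
```

Emit:
move_arm --motion '[[[0, 0, 0.005], [0, 0, 0]], [[0, 0, 0.01], [0, 0, 0]], [[0, 0, 0.01], [0, 0, 0]], [[0, 0, 0.01], [0, 0, 0]], [[0, 0, 0.01], [0, 0, 0]]]'

```text
t: 21.08
ee_pos: [513.7, -37.3, 150.8]
orientation: [-2.086, -2.349, 0.0]
ft_force: [-1.4, -0.8, 0.9]
width: 0.3
```

Emit:
move_arm --motion '[[[0, 0, 0.005], [0, 0, 0]], [[0, 0, 0.01], [0, 0, 0]], [[0, 0, 0.01], [0, 0, 0]], [[0, 0, 0.01], [0, 0, 0]], [[0, 0, 0.01], [0, 0, 0]]]'

```text
t: 21.7
ee_pos: [513.9, -37.3, 149.3]
orientation: [2.086, 2.349, 0.0]
ft_force: [-0.4, -0.9, 0.7]
width: 0.4
```

Emit:
move_arm --motion '[[[0, 0, 0.006], [0, 0, 0]], [[0, 0, 0.006], [0, 0, 0]], [[0, 0, 0.006], [0, 0, 0]], [[0, 0, 0.006], [0, 0, 0]], [[0, 0, 0.006], [0, 0, 0]]]'

```text
t: 22.32
ee_pos: [513.8, -37.3, 148.4]
orientation: [2.086, 2.349, 0.0]
ft_force: [-1.3, -0.2, 1.2]
width: -0.0
```

Emit:
move_arm --motion '[[[0, 0, 0.006], [0, 0, 0]], [[0, 0, 0.006], [0, 0, 0]], [[0, 0, 0.006], [0, 0, 0]], [[0, 0, 0.006], [0, 0, 0]], [[0, 0, 0.006], [0, 0, 0]]]'

```text
t: 22.95
ee_pos: [513.8, -37.4, 147.5]
orientation: [2.086, 2.349, 0.0]
ft_force: [-0.4, 0.5, 0.8]
width: 0.4
```

Emit:
move_arm --motion '[[[0, 0, 0.006], [0, 0, 0]], [[0, 0, 0.006], [0, 0, 0]], [[0, 0, 0.006], [0, 0, 0]], [[0, 0, 0.006], [0, 0, 0]], [[0, 0, 0.006], [0, 0, 0]]]'

```text
t: 23.58
ee_pos: [513.7, -37.4, 146.7]
orientation: [2.086, 2.349, -0.0]
ft_force: [-2.8, -0.3, 4.5]
width: 0.4
```

```bash
python3 look.py 20
python3 - <<'E'
from h import *
snap('side','s20.png')
p=cv2.imread('pics/s20.png')[190:310,230:390]; cv2.imwrite('pics/s20z.png',cv2.resize(p,None,fx=5,fy=5,interpolation=cv2.INTER_CUBIC))
E
```

```text
23.575 [  7.44176171  58.52125374 146.72071629] [1.20904785e-03 2.81184598e+00 4.54287466e+00] 0.3907149584133711
```

View pics/s20z.png

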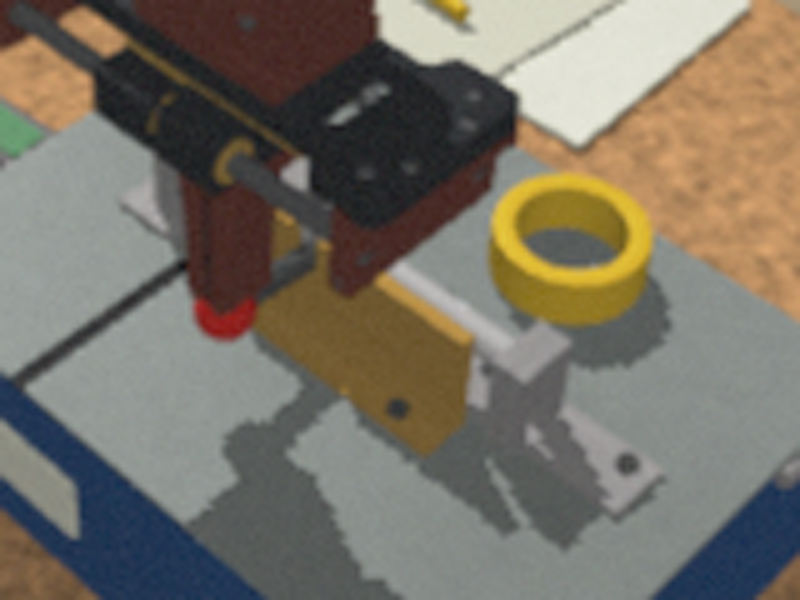

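Emit:
move_arm --motion '[[[0, 0, 0.004], [0, 0, 0]], [[0, 0, 0.004], [0, 0, 0]], [[0, 0, 0.004], [0, 0, 0]], [[0, 0, 0.004], [0, 0, 0]], [[0, 0, 0.004], [0, 0, 0]]]'

```text
t: 24.3
ee_pos: [513.7, -37.4, 146.3]
orientation: [-2.086, -2.349, 0.0]
ft_force: [-2.5, -0.6, 6.6]
width: 0.4
```

Emit:
move_arm --motion '[[[0, 0, 0.004], [0, 0, 0]], [[0, 0, 0.004], [0, 0, 0]], [[0, 0, 0.004], [0, 0, 0]], [[0, 0, 0.004], [0, 0, 0]], [[0, 0, 0.004], [0, 0, 0]]]'

```text
t: 24.92
ee_pos: [513.6, -37.4, 145.9]
orientation: [-2.086, -2.349, 0.0]
ft_force: [-4.3, -0.7, 9.8]
width: 0.4
```

Emit:
move_arm --motion '[[[0, 0, -0.1], [0, 0, 0]], [[0, 0, -0.3], [0, 0, 0]], [[0, 0, -0.6], [0, 0, 0]], [[0, 0, -0.7], [0, 0, 0]], [[0, 0, -0.7], [0, 0, 0]]]'

```text
t: 25.55
ee_pos: [514.3, -37.4, 251.3]
orientation: [2.085, 2.348, 0.002]
ft_force: [-0.5, 0.6, -1.2]
width: 0.5
```

Emit:
move_arm --motion '[[[0.2, -0.2, 0], [0, 0, 0]], [[0.5, -0.3, 0], [0, 0, 0]], [[0.7, -0.3, 0], [0, 0, 0]], [[0.7, -0.3, 0], [0, 0, 0]], [[0.7, -0.3, 0], [0, 0, 0]]]'

```text
t: 26.18
ee_pos: [456.3, 61.1, 249.5]
orientation: [-2.085, -2.349, 0.002]
ft_force: [0.6, 0.1, -0.4]
width: 0.8
```

Run:
```python
from h import *
w=wrist('w21.png');s=snap('side','s21.png');t=snap('top','t21.png')
k,u=knob([w,s,t]);print(tobox(k) if k is not None else 0,u)
for c in('side','wrist','top'):
    for n in ('knob','bolt','tape_roll','mug','calculator'): print(c,n,[(round(d['p'],2),tobox(d['location']).round(1) if n in('knob','bolt') else np.round(d['location'],1)) for d in ctrl.pinpoint(c,n)][:1])
p=cv2.imread('pics/s21.png')[190:310,230:390]; cv2.imwrite('pics/s21z.png',cv2.resize(p,None,fx=5,fy=5,interpolation=cv2.INTER_CUBIC))
```

```text
[  9.76116938  58.51800875 136.36843395] [([155.8, 253.0], 392), ([274.8, 251.1], 107), ([312.0, 263.5], 57)]
side knob []
side bolt [(0.72, array([  8.7,  -0.8, 133.1]))]
side tape_roll [(0.77, array([648.3, -74. , 101.4]))]
side mug [(0.6, array([ 570.5, -322.7,   -1.8]))]
side calculator [(0.96, array([531. , 238.6,  -1.9]))]
wrist knob [(0.95, array([  6.3,  61.2, 133.3]))]
wrist bolt [(0.87, array([ 12. ,  -3.2, 126.5]))]
wrist tape_roll [(0.56, array([648.3, -71.7,  95.6]))]
wrist mug []
wrist calculator [(0.84, array([533.7, 236. ,  -1.9]))]
top knob [(0.71, array([ 10.2,  57.7, 133. ]))]
top bolt [(0.92, array([ 12.9,  -1.8, 131.1]))]
top tape_roll [(0.92, array([649.3, -71.1, 102.5]))]
top mug [(0.79, array([ 5.69e+02, -3.23e+02,  5.00e-01]))]
top calculator [(0.68, array([527.9, 234.2,   2.6]))]
```

View pics/s21z.png

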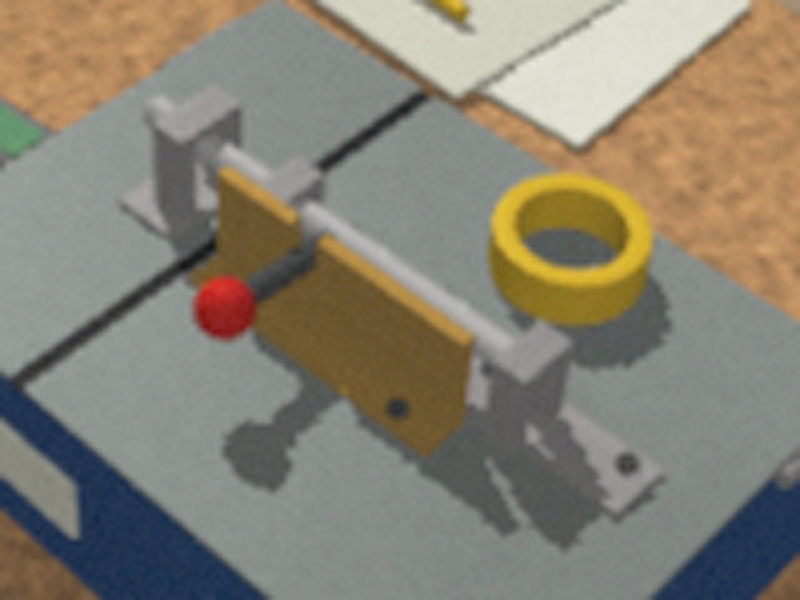

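View pics/w21.png

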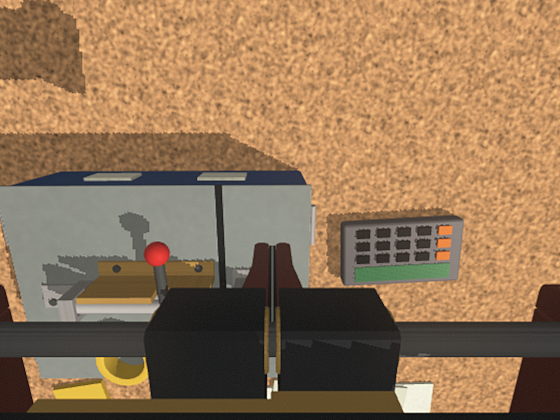

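```bash
python3 -c "
from h import *
o=ctrl.get_obs();print(o['t'],o['ft_force'],o['qvel'].round(3) if hasattr(o['qvel'],'round') else o['qvel']);print(ctrl.close_job())"
```

```text
27.075 [0.05556204 0.34551318 0.8687788 ] [-0.    -0.001  0.002  0.     0.     0.001]
the job is handed in; nothing more can be done
None
```

The bolt is shot and locked, and the job was handed in at 27 s with the arm clear and nothing touching.

- **Sliding and turning:** The wrist pictures put the notch about 9 mm past nominal. I gripped the knob and slid the bolt about 51 mm with the handle up. I checked by picture that the shank lined up with the notch, then turned the handle down through it. There was no sign of contact with the rail, and the force stayed at or below about 7 N.
- **Seating:** The knob had slipped up a few mm in the pads, so after letting go the handle was still 3 to 4 mm short of home. I pressed it down from above with closed fingers. It moved easily to a firm stop, where the force rose from about 1 to 10 N over the last 1.5 mm or so of travel.

**Last checks:**
- The knob measured about 136 mm high by triangulation, against about 137 mm expected when seated.
- In the pictures the shank lies in the notch and the rod tip passes through the staple.
- The tape roll, mug and calculator are where they started, within camera error.
- Readings that disagreed: single-camera network readings of the knob scattered by about 4 mm (height 133 mm, x from 6 to 10 mm). Before the final press, triangulation had read 143 mm.

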